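Lift a slide rack out of a deep retrieval bath with the lifting hook

ROBOT

A 6-joint arm with a two-finger parallel gripper is mounted at the origin on the work surface. World frame = base frame: x ahead of the robot, y to its left, z up, the work surface at z = 0. Lengths are in m, angles in rad, forces in N, time in s.
With the tool pointing down it reaches from about 0.35 to 0.85 m from the base axis. Payload 8.1 kg.
Tool frame: the origin (TCP) lies at the very end of the fingers, on their centre line; the grasp point (between the pads) lies robot.hold_point_z behind it (robot.hold_point_z is the distance from the TCP to the grasp point, in m); z points along the fingers, y is the direction in which the jaws open and shut (so a half turn about z gives the same grasp; the last joint's range is limited). The gripper opens to 93 mm and grips with 3 to 60 N. Pads are 15 mm wide; open, the fingers measure 128 mm over their backs; the gripper's body (75 mm by 188 mm) begins 65 mm behind the grasp point.
Start: joints at [1.248, 0.13, 1.488, -0, 1.523, -0.085], TCP at [0.141, 0.583, 0.219] pointing down, gripper open.
Joint ranges: [-2.96, 2.96], [-0.89, 2.26], [0.02, 2.5], [-1.34, 4.48], [0, 2.73], [-2.66, 2.66]. Speed limits (rad/s): [2.39, 2.39, 2.79, 3.14, 3.14, 3.14].

INTERFACE

Orientations are given as a rotation vector (axis times angle).
In Python, from plant import robot, cams gives the robot as it stands. The module is installed in compiled form; this text tells all that it offers.
- The arm moves only by the tool step_arm, never from a script. Its argument "deltas" is a list of rows, each an object with "offset": the shift along the tool's x, y, z in cm, a list of three; "roll": the turn about the tool's z in rad. In form: [{"offset": [x, y, z], "roll": roll}, ...]. A call has 1 to 12 rows; each row shifts and turns the commanded pose from where the row before left it, along the tool's axes as they then stand; what a row does not reach is not made up. A row lasts 1/8 s, in which the tool goes at most 62.5 mm and 10.7 degrees, less where a joint would pass 70% of its speed; a pose out of reach is approached as far as the arm can. A call with a gripper value outside its range is refused whole. "fingers" is the finger opening in cm, from 0 to 9.3, set as the call begins (left out, the last holds). The fingers move at their own pace and stop on an object; "grip_force" is the grip in N (left out, the last holds). Time passes only in rows, so rows that do not move let the fingers close. It gives the time, the measured TCP pose, the force and the opening at its end, in the units of the state.
- robot.read_state(): the state, without advancing time (a new reading comes with each control period).
- cams.read_camera(name): name is "scene" or "top" or "wrist"; returns a dict with "pixels" (420x560x3 uint8, red, green, blue), "fx", "fy", "cx", "cy" (pixels), "extrinsics" (4x4, takes a point from world to camera coordinates). Camera axes: x right, y down, z forward; pixel columns grow to the right and rows downward; lengths in m; the calibration is good to about 2 mm. The wrist camera is an equidistant fisheye: a pixel r from the principal point sees the ray r / f radians off the axis. A picture is of the moment at which its call begins. There is no depth.
- robot.close_job(): hands the job in, once; it reports no verdict.
Trained networks look in a picture, given as the dict that the camera call returned (one of the last four; its "shot" number tells which), for a name from the list of things; names that differ only in an ending like _2 or _b are one class to them, and where a whole thing is asked for, a point or a joint stands for the part that bears it (a point fixed in the world has none). Each returns a list of dicts, best first, with "score" (0 to 1); they miss things now and then, are a little off and sometimes report something else, mostly with a low value. They report only what shows in the picture. A call takes as long as a camera call.
- cams.boxes_of(picture, thing): "xy" ([column, row] in pixels, amid what is visible of it).
- cams.silhouettes(picture, thing): "mask" (420x560 bool, what is visible of it) and "xy" ([column, row] in pixels, amid what is visible of it).
- cams.pinpoint(picture, thing): "xy" ([column, row] in pixels: a listed point, or the origin of a listed thing).
The state is a dict: "t": time; "q": joint angles; "dq": joint speeds; "joint_torque": joint torques, N m; "tool_pos": TCP position; "orientation": TCP orientation; "force": force on the tool from outside, world axes, zero at the start; "wrist_torque": the same for the moment, N m; "opening": finger opening in m.
Only numpy, scipy, OpenCV 4.12 (cv2) and the standard library are available. Lean on these libraries where they do the work, as an engineer would, in place of code of your own. Each camera call takes 0.05 s, during which the arm holds its last target. There are 200 camera calls.

TASK

The slide bath is drained and cold: take the lifting hook off its bracket and use it to lift the blue-ended slide rack by its wire bail out of its deep well, lower it on the hook until it stands upright on the steel drain tray, then unhook it and hang the hook back in its bracket. Do not touch the blue rack with the fingers or tip its slides over, and leave the yellow-ended rack standing in its well and the bottle, slide box and lid where they are.

Things in the scene. Friction and masses are not known exactly. Their poses are not given: they have to be found in the camera images.
- bath: White twin-well slide bath, fixed; place and yaw vary. Origin on the bench under the middle of the wells; x from the sloped control panel to the back, y across the wells, z up. Well part 130 (x) by 185 (y), steel rim at z=150; panel in front to x=-118, under 135 high. Two open wells, one rack in each (which one varies), 15 thick walls around and between. Hook bracket on its +y side.
- well_left (a point): Centre of the steel floor of the well on the bath's +y side (bath x=0, y=42.5, z=25). The well is 100 long (x), 70 wide (y), 125 deep. Axes as the bath's.
- well_right (a point): The same for the well on the bath's -y side (bath x=0, y=-42.5, z=25).
- bracket_seat (a point): Where the hook hangs: slot middle, level with the prong tops (bath x=0, y=142.5, z=130). Axes as the bath's. Two prongs 8 wide, 5 thick along bath y leave a slot 16 wide, closed 9.5 from here towards the bath, open outwards (+y). Prongs end 23.5 outwards from here with lips 4 high: lift the hook 5 to 10, then draw it outwards (+y) by 45 to be clear (collar too); return likewise.
- hook: Lifting hook, 0.12 kg, loose, hanging upright by its collar in the bracket. Origin: on the shaft axis at the collar's underside; z up, x towards the hook's tip (starts about towards the bath's -y). Collar radius 17, 4 thick; black handle above it 28 (x) by 16 (y), z=4 to 56. Rod 5 thick below, on the axis to z=-48, then cranked to x=-8 and round the bowl to the tip; all in its xz plane.
- hook_handle (a point): Middle of the hook's handle, on the axis 30 above the collar's underside. Flat faces 16 apart along the hook's y. Axes as the hook's.
- hook_bowl (a point): Bottom of the hook's bowl (middle of the 5 mm rod), on the hook's axis 88 below the collar's underside. Axes as the hook's. The hook spans x=-10.5 to 10.5 here. The tip is at x=8, its rounded end 13.5 above this point. A wire comes in over the tip as the hook moves in its own +x: the gap there is open from 13.5 to about 30 above this point.
- rack_blue: Rack to lift: blue plastic ends, ten glass slides with blue ends on their long edges, black wire bail; one rigid piece of 0.15 to 0.3 kg. Origin: centre of its underside; x along its length, z up. 88 (x) by 54 (y), 29 high over the slides. Bail: 4 mm wire in its xz plane (y=0), from the ends (x=+-41.5, z=36) sloping up through x=+-14, z=60 to its peak at z=64.
- rack_blue_bail (a point): Peak of the blue rack's bail (middle of the 4 mm wire), 64 above the rack's underside, over its centre; the rack hangs level from here. Axes as the rack's.
- rack_yellow: The same rack with yellow ends, in the other well; it stays there. Origin: centre of its underside.
- tray: Steel drain tray, fixed on the bench; place and yaw vary. 220 (x) by 160 (y), rim 14 high, walls and floor 3 thick. Origin: centre of its underside.
- tray_in (a point): Centre of the drain tray's inner floor, 3 above the bench. Axes as the tray's.
- reagent: Amber reagent bottle with a black cap, radius 34, 150 high, loose. Origin: centre of its underside.
- slide_box: Shut green slide box, 92 by 172 and 31 high, loose. Origin: centre of its underside.
- bath_lid: Loose steel lid of a well with a black knob, 128 by 94, 28 high over the knob, lying on the bench. Origin: centre of its underside.

How it is judged:
On the way, in this order (a step that is already met when the one before it is completed fails the run):
1. the blue rack hangs on the lifting hook, clear above the rim of the bath (z of rack_blue in the frame of bath above 0.15 m and contact force between hook and rack_blue above 0.5 N), for 0.1 s.
2. the blue rack, still on the hook, has been lowered to within 20 mm of the floor of the drain tray (z of rack_blue in the frame of tray_in below 0.02 m and x of rack_blue in the frame of tray_in between -0.1 and 0.1 m and y of rack_blue in the frame of tray_in between -0.07 and 0.07 m and contact force between hook and rack_blue above 0.3 N), for 0.04 s.
At the end, for the whole second after the job is handed in: Blue rack upright (0.08 rad) and at rest flat on the tray floor (5 mm), its centre inside the rim; hook hanging by its collar in the bracket slot, at rest, within 0.25 rad of upright; yellow rack upright on its well floor; bottle, slide box and lid within 30 mm of their starts (z of rack_blue in the frame of tray_in between -0.004 and 0.005 m and x of rack_blue in the frame of tray_in between -0.1 and 0.1 m and y of rack_blue in the frame of tray_in between -0.07 and 0.07 m and angle between rack_blue's own z axis and vertical below 0.08 rad and linear speed of rack_blue below 0.01 m/s and x of hook in the frame of bracket_seat between -0.01 and 0.01 m and y of hook in the frame of bracket_seat between -0.012 and 0.018 m and z of hook in the frame of bracket_seat between -0.004 and 0.008 m and angle between hook's own z axis and vertical below 0.25 rad and linear speed of hook below 0.02 m/s and z of rack_yellow in the frame of bath below 0.035 m and angle between rack_yellow's own z axis and vertical below 0.1 rad and distance of each of reagent, slide_box, bath_lid from where it was at the start of the episode below 0.03 m); the robot touches nothing.
It fails at once if the fingers touch the blue rack (contact force between the fingers and rack_blue above 0.5 N).
It fails at once if the blue rack is tipped by more than 0.6 rad (angle between rack_blue's own z axis and vertical above 0.6 rad).
It fails at once if the yellow rack is lifted or shoved by more than 20 mm (distance of rack_yellow from where it was at the start of the episode above 0.02 m).
It fails at once if the bottle is knocked over (angle between reagent's own z axis and vertical above 0.5 rad).
It fails at once if the bottle, the slide box or the lid is moved by more than 30 mm (distance of any of reagent, slide_box, bath_lid from where it was at the start of the episode above 0.03 m).
It also fails if it takes over 72 s, if anything falls off the work surface, if the arm or the gripper's body presses on something with over 40 N, if the wrist force passes 120 N, or if a joint passes its speed limit or range.

## Working session

There is one attempt and no reset: what is moved stays moved. The work goes in short steps, Python scripts to look and compute and a tool call to move; the robot and the scene stay as the last step left them, time stands still between calls to the robot, and variables do not carry over. Pictures are saved under pics/ and viewed, about 8 in all and at most 12, crops included, and the job is handed in when it is done.

Besides the shell and the picture viewer there is one more tool, called after ">>>" as name([rows], argument=value, ...), one row to a line, values as JSON. step_arm: Moves the arm, as the interface text tells. Its arguments: {"type":"object","properties":{"deltas":{"type":"array"},"fingers":{"type":"number"},"grip_force":{"type":"number"}},"required":["deltas"]}

```bash
mkdir -p pics
cat > h.py <<'E'
import numpy as np, cv2
from scipy.spatial.transform import Rotation as R
from scipy.optimize import least_squares
from plant import robot, cams
def save(p,n): cv2.imwrite('pics/'+n,p['pixels'][:,:,::-1])
def proj(p,X):
    X=np.atleast_2d(X); E=p['extrinsics']; c=X@E[:3,:3].T+E[:3,3]
    if p['name']=='wrist':
        r=np.hypot(c[:,0],c[:,1]); th=np.arctan2(r,c[:,2]); s=th/np.maximum(r,1e-9)
        return np.c_[p['fx']*c[:,0]*s+p['cx'],p['fy']*c[:,1]*s+p['cy']]
    return np.c_[p['fx']*c[:,0]/c[:,2]+p['cx'],p['fy']*c[:,1]/c[:,2]+p['cy']]
def shot(n):
    p=cams.read_camera(n); p['name']=n; return p
def pin(p,t):
    r=cams.pinpoint(p,t); return (np.array(r[0]['xy']),r[0]['score']) if r else (None,0)
def tri(obs,z=None,x0=(.5,0,.1)):
    """obs: list of (picture, xy)"""
    def f(v):
        X=np.array(v) if z is None else np.r_[v,z]
        return np.concatenate([(proj(p,X)[0]-xy) for p,xy in obs])
    s=least_squares(f,x0 if z is None else x0[:2]); 
    return (s.x if z is None else np.r_[s.x,z]), np.sqrt(np.mean(s.fun**2))
E
python3 - <<'E'
from h import *
P={n:shot(n) for n in ['scene','top','wrist']}
for n in P: save(P[n],n+'0.png')
s=robot.read_state(); print(s['tool_pos'],s['orientation'],s['opening'],robot.hold_point_z)
for n in P: print(n,P[n]['fx'],np.round(P[n]['extrinsics'],3).tolist())
Z={'bath':0,'well_left':.025,'well_right':.025,'bracket_seat':.13,'hook':.13,'hook_handle':.16,'hook_bowl':.042,'rack_blue':.025,'rack_blue_bail':.089,'rack_yellow':.025,'tray':0,'tray_in':.003,'reagent':0,'slide_box':0,'bath_lid':0}
for t,z in Z.items():
    o=[];d=[]
    for n in P:
        xy,sc=pin(P[n],t)
        if xy is not None:
            d.append((n,xy.round(1).tolist(),round(sc,2),tri([(P[n],xy)],z)[0][:2].round(3).tolist()))
            if sc>.4: o.append((P[n],xy))
    print(t,d, [np.round(v,4).tolist() for v in tri(o)] if len(o)>1 else '')
E
```

```text
[0.14116704 0.5827136  0.21781779] [-3.72668402e-01 -3.11909308e+00  2.18781096e-03] 0.09268060889955612 0.0188
scene 485.4405113445102 [[0.303, 0.953, 0.004, -0.277], [0.761, -0.24, -0.603, -0.39], [-0.573, 0.186, -0.798, 1.598], [0.0, 0.0, 0.0, 1.0]]
top 489.8515612272361 [[0.01, -1.0, -0.016, 0.089], [-0.983, -0.006, -0.186, 0.649], [0.186, 0.017, -0.982, 1.145], [0.0, 0.0, 0.0, 1.0]]
wrist 325.19226210127806 [[0.236, 0.972, -0.003, -0.598], [0.933, -0.225, 0.282, -0.033], [0.274, -0.069, -0.959, 0.392], [0.0, 0.0, 0.0, 1.0]]
bath [('scene', [247.7, 212.7], 0.89, [0.544, 0.056]), ('top', [292.7, 254.9], 0.83, [0.542, 0.059])] [[0.542, 0.0578, -0.0034], 0.3279]
well_left [('top', [275.2, 257.4], 0.85, [0.533, 0.103])] 
well_right [('scene', [299.9, 159.0], 0.29, [0.424, 0.246]), ('top', [308.8, 247.6], 0.92, [0.558, 0.019])] 
bracket_seat [('scene', [301.4, 157.6], 0.67, [0.511, 0.213]), ('top', [231.1, 257.8], 0.61, [0.522, 0.201])] [[0.5217, 0.203, 0.1434], 1.2468]
hook [('scene', [300.0, 159.2], 0.6, [0.515, 0.207]), ('top', [230.0, 259.7], 0.63, [0.518, 0.203])] [[0.5176, 0.204
[... 576 characters left out ...]
ray [('scene', [96.8, 235.6], 0.93, [0.498, -0.335]), ('top', [446.8, 270.7], 0.63, [0.505, -0.329])] [[0.5046, -0.3302, 0.0065], 0.973]
tray_in [('scene', [99.6, 233.6], 0.68, [0.496, -0.327]), ('top', [121.4, 245.1], 0.73, [0.563, 0.498])] [[0.4784, 0.1194, -0.1481], 112.5305]
reagent [('scene', [170.1, 305.6], 0.79, [0.749, -0.191]), ('top', [388.6, 176.0], 0.72, [0.75, -0.191])] [[0.75, -0.191, 0.0011], 0.1175]
slide_box [('scene', [397.6, 183.6], 0.81, [0.573, 0.484]), ('top', [121.5, 244.8], 0.71, [0.564, 0.499])] [[0.564, 0.4983, -0.0128], 1.4368]
bath_lid [('scene', [300.9, 271.5], 0.92, [0.756, 0.131]), ('top', [266.1, 169.7], 0.62, [0.766, 0.13])] [[0.7621, 0.1284, 0.0121], 0.2675]
```

```bash
python3 -c "
import cv2,numpy as np
a=[cv2.imread('pics/%s0.png'%n) for n in ['scene','top']]
cv2.imwrite('pics/st.png',cv2.resize(np.hstack(a),(800,300)))"
```

```text
(no output)
```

View pics/st.png

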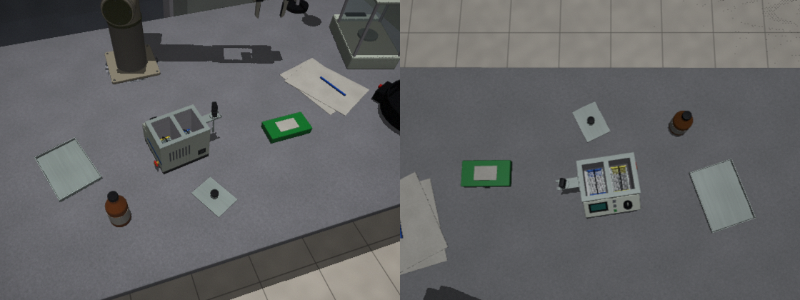

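>>> step_arm([
  {"offset": [-4.5,-3.1,-1.1]},
  {"offset": [-4.5,-3.1,-1.1]},
  {"offset": [-4.5,-3.1,-1.1]},
  {"offset": [-4.5,-3.1,-1.1]},
  {"offset": [-4.5,-3.1,-1.1]},
  {"offset": [-4.5,-3.1,-1.1]},
  {"offset": [-4.5,-3.1,-1.1]},
  {"offset": [-4.5,-3.1,-1.1]},
  {"offset": [-4.5,-3.1,-1.1]},
  {"offset": [-4.5,-3.1,-1.1]},
  {"offset": [0,0,0],"roll": 0.17},
  {"offset": [0,0,0],"roll": 0.17},
], fingers=6)

```text
schema error: expected keys offset, roll
```

>>> step_arm([
  {"offset": [0,0,0],"roll": 0.17},
  {"offset": [0,0,0],"roll": 0.17},
  {"offset": [0,0,0],"roll": 0.17},
  {"offset": [0,0,0],"roll": 0.17},
  {"offset": [0,0,0],"roll": 0.16},
  {"offset": [0,0,0]},
  {"offset": [0,0,0]},
])

```text
schema error: expected keys offset, roll
```

```bash
cat > look.py <<'E'
from h import *
import sys
P={n:shot(n) for n in ['scene','top','wrist']}
for n in P: save(P[n],n+sys.argv[1]+'.png')
s=robot.read_state(); print(s['t'],s['tool_pos'],R.from_rotvec(s['orientation']).as_matrix().round(3).tolist(),s['opening'],s['q'])
Z={'bath':0,'well_left':.025,'well_right':.025,'bracket_seat':.13,'hook':.13,'hook_handle':.16,'hook_bowl':.042,'rack_blue':.025,'rack_blue_bail':.089,'rack_yellow':.025}
for t,z in Z.items():
    o=[];d=[]
    for n in P:
        xy,sc=pin(P[n],t)
        if xy is not None:
            d.append((n,xy.round(1).tolist(),round(sc,2),tri([(P[n],xy)],z)[0][:2].round(4).tolist()))
            if sc>.4: o.append((P[n],xy))
    print(t,d, [np.round(v,4).tolist() for v in tri(o)] if len(o)>1 else '')
E
python3 look.py 1
```

```text
2.55 [0.14130488 0.58313248 0.21862661] [[-0.972, 0.236, 0.0], [0.236, 0.972, 0.0], [-0.0, 0.0, -1.0]] 0.09278831765048769 [ 1.24763451e+00  1.30392901e-01  1.48822337e+00 -1.89991493e-05
  1.52295950e+00 -8.54062643e-02]
bath [('scene', [247.3, 209.7], 0.78, [0.5343, 0.0577]), ('top', [290.6, 256.3], 0.7, [0.5384, 0.0643])] [[0.5373, 0.061, 0.003], 0.9915]
well_left [('scene', [233.0, 206.4], 0.36, [0.5308, 0.0205]), ('top', [228.5, 255.0], 0.74, [0.5381, 0.2196])] 
well_right [('top', [308.0, 251.0], 0.77, [0.5496, 0.0211])] 
bracket_seat [('scene', [301.0, 159.3], 0.64, [0.5161, 0.2097]), ('top', [230.3, 258.8], 0.89, [0.5196, 0.2027])] [[0.5199, 0.2046, 0.1349], 0.859]
hook [('scene', [302.1, 159.9], 0.49, [0.5189, 0.2117]), ('top', [229.9, 258.6], 0.64, [0.52, 0.2036])] [[0.5207, 0.2065, 0.1328], 1.0916]
hook_handle [('scene', [298.6, 157.0], 0.79, [0.5328, 0.1956]), ('top', [226.8, 255.1], 0.61, [0.5252, 0.2072])] [[0.525, 0.2044, 0.1501], 1.3902]
hook_bowl [('scene', [298.7, 181.7], 0.79, [0.5159, 0.2084])] 
rack_blue [('top', [272.3, 253.7], 0.88, [0.5422, 0.1102])] 
rack_blue_bail [('scene', [260.3, 185.6], 0.43, [0.5355, 0.0949]), ('top', [272.4, 253.0], 0.62, [0.5376, 0.108])] [[0.5363, 0.1021, 0.0882], 1.9089]
rack_yellow [('scene', [233.1, 212.3], 0.6, [0.5496, 0.0157]), ('top', [306.8, 250.5], 0.76, [0.5509, 0.0241])] [[0.5501, 0.0201, 0.0242], 1.1827]
```

View pics/wrist1.png

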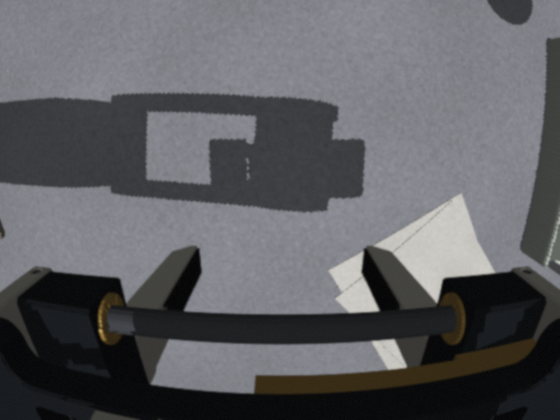

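>>> step_arm([
  {"offset": [-4.2,-3.65,-1.2],"roll": 0},
  {"offset": [-4.2,-3.65,-1.2],"roll": 0},
  {"offset": [-4.2,-3.65,-1.2],"roll": 0},
  {"offset": [-4.2,-3.65,-1.2],"roll": 0},
  {"offset": [-4.2,-3.65,-1.2],"roll": 0},
  {"offset": [-4.2,-3.65,-1.2],"roll": 0},
  {"offset": [-4.2,-3.65,-1.2],"roll": 0},
  {"offset": [-4.2,-3.65,-1.2],"roll": 0},
  {"offset": [-4.2,-3.65,-1.2],"roll": 0},
  {"offset": [-4.2,-3.65,-1.2],"roll": 0},
  {"offset": [-4.2,-3.65,-1.2],"roll": 0},
  {"offset": [-4.2,-3.65,-1.2],"roll": 0},
], fingers=6)

```text
t: 5.55
tool_pos: [0.5288, 0.037, 0.3632]
orientation: [0.373, 3.119, 0.0]
force: [0.6, 0.4, 0.2]
opening: 0.0599
```

>>> step_arm([
  {"offset": [0,0,0],"roll": 0.17},
  {"offset": [0,0,0],"roll": 0.17},
  {"offset": [0,0,0],"roll": 0.17},
  {"offset": [0,0,0],"roll": 0.17},
  {"offset": [0,0,0],"roll": 0.17},
  {"offset": [0,0,0],"roll": 0.17},
  {"offset": [0,0,0],"roll": 0.17},
  {"offset": [0,0,0],"roll": 0},
  {"offset": [0,0,0],"roll": 0},
])

```text
t: 6.68
tool_pos: [0.5279, 0.0388, 0.3627]
orientation: [2.052, 2.378, 0.0]
force: [0.7, -0.1, 0.4]
opening: 0.0604
```

```bash
python3 look.py 2
```

```text
6.825 [0.52796006 0.03870923 0.3626744 ] [[-0.144, 0.99, 0.0], [0.99, 0.144, -0.0], [-0.0, 0.0, -1.0]] 0.0600141287500315 [-2.36692852e-02 -7.41053240e-02  1.43701410e+00 -1.71596299e-05
  1.77861856e+00 -1.68571982e-01]
bath [('scene', [248.2, 210.8], 0.72, [0.5385, 0.059]), ('top', [289.4, 252.5], 0.56, [0.548, 0.0674]), ('wrist', [291.6, 151.9], 0.6, [0.5409, 0.0615])] [[0.5425, 0.0625, 0.005], 1.4039]
well_left [('top', [273.6, 252.2], 0.59, [0.546, 0.107]), ('wrist', [298.8, 128.1], 0.91, [0.5451, 0.1025])] [[0.5414, 0.1043, 0.0829], 0.3913]
well_right [] 
bracket_seat [('scene', [301.6, 185.0], 0.66, [0.5967, 0.1821]), ('top', [227.6, 253.7], 0.56, [0.5312, 0.2092]), ('wrist', [299.6, 47.6], 0.89, [0.5253, 0.2045])] [[0.5303, 0.2201, 0.0454], 2.3528]
hook [('scene', [298.2, 158.1], 0.79, [0.51, 0.2043]), ('top', [228.8, 257.6], 0.66, [0.5223, 0.2062]), ('wrist', [296.9, 45.8], 0.76, [0.5218, 0.2063])] [[0.5214, 0.2031, 0.1427], 0.6303]
hook_handle [('scene', [298.9, 153.4], 0.63, [0.5215, 0.2004]), ('top', [225.6, 255.3], 0.55, [0.5247, 0.2099]), ('wrist', [299.3, 40.9], 0.88, [0.5232, 0.2057])] [[0.5232, 0.2054, 0.1611], 1.2097]
hook_bowl [('scene', [299.4, 184.1], 0.72, [0.5244, 0.2073])] 
rack_blue [('top', [275.1, 254.9], 0.68, [0.5392, 0.1032]), ('wrist', [295.6, 127.9], 0.91, [0.5402, 0.102])] [[0.5398, 0.1024, 0.0276], 0.2541]
rack_blue_bail [('scene', [262.5, 183.1], 0.45, [0.5293, 0.1027]), ('top', [269.6, 252.2], 0.52, [0.5395, 0.1147]), ('wrist', [297.5, 128.6], 0.69, [0.5398, 0.1032])] [[0.5388, 0.1051, 0.1001], 1.8695]
rack_yellow [('scene', [233.7, 210.4], 0.54, [0.5441, 0.0188]), ('wrist', [291.1, 178.8], 0.93, [0.5454, 0.0218])] [[0.5451, 0.0209, 0.0247], 0.5266]
```

View pics/wrist2.png

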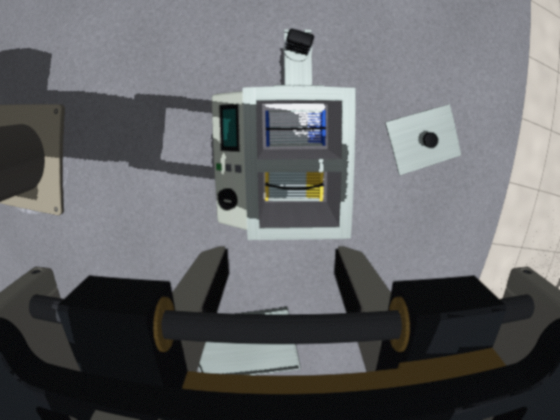

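Run:
```python
from h import *
p=shot('wrist'); E=p['extrinsics']; print('cam',-E[:3,:3].T@E[:3,3])
# refine rim corners from picture
c=np.array([[243.5,87],[355,87.5],[351.5,239.5],[247,238.5]])
M=np.array([[-.065,.0925],[.065,.0925],[.065,-.0925],[-.065,-.0925]])
def W(v,m,z):
    m=np.atleast_2d(m);a=v[2]; return np.c_[v[0]+np.cos(a)*m[:,0]-np.sin(a)*m[:,1], v[1]+np.sin(a)*m[:,0]+np.cos(a)*m[:,1], np.full(len(m),z)]
s=least_squares(lambda v:(proj(p,W(v,M,.15))-c).ravel(),[.54,.06,.14]); print(s.x,s.fun.round(1))
v=s.x
print('seat',W(v,[0,.1425],.13),'wellL',W(v,[0,.0425],.025)); 
im=p['pixels'][:,:,::-1].copy(); S=4
im=cv2.resize(im[20:250,200:380],None,fx=S,fy=S,interpolation=cv2.INTER_CUBIC)
def dr(m,z,col):
    q=((proj(p,W(v,m,z))-[200,20]+.5)*S).astype(int); cv2.polylines(im,[q],True,col,1)
dr(M,.15,(0,0,255))
for sy in (1,-1): dr(np.array([[-.05,sy*.0425-.035],[.05,sy*.0425-.035],[.05,sy*.0425+.035],[-.05,sy*.0425+.035]]),.15,(0,255,0))
hx=np.array([[-.008,.1425-.014],[.008,.1425-.014],[.008,.1425+.014],[-.008,.1425+.014]]); dr(hx,.186,(255,0,255)); dr(hx,.134,(0,255,255))
dr(np.array([[-.014,.0425],[.014,.0425]]),.085,(0,140,255))
cv2.imwrite('pics/ov.png',im[:600])
```

```text
cam [0.51648481 0.11575784 0.52905552]
[0.5461509  0.06271588 0.1496685 ] [-0.2  0.2  0.6  0.5 -1.2 -1.4  0.6  0.5]
seat [[0.52490268 0.20362281 0.13      ]] wellL [[0.53981371 0.10474075 0.025     ]]
```

View pics/ov.png

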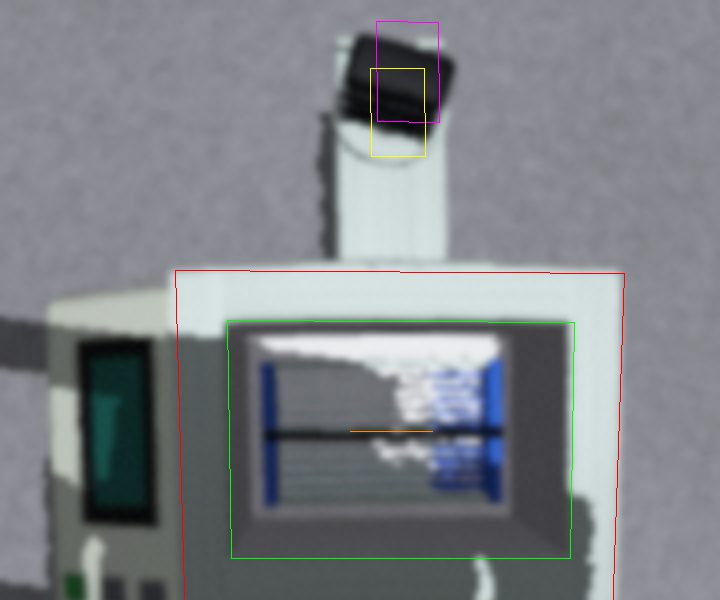

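>>> step_arm([
  {"offset": [2.15,0.5,2.7],"roll": 0},
  {"offset": [2.15,0.5,2.7],"roll": 0},
  {"offset": [2.15,0.5,2.7],"roll": 0},
  {"offset": [2.15,0.5,2.7],"roll": 0},
  {"offset": [0,0,0],"roll": 0},
  {"offset": [0,0,0],"roll": 0},
])

```text
t: 9.12
tool_pos: [0.5358, 0.1263, 0.2556]
orientation: [2.056, 2.374, 0.001]
force: [0.2, -0.4, 0.3]
opening: 0.0598
```

Run:
```python
from h import *
p=shot('wrist'); s=robot.read_state(); print(s['t'],s['tool_pos'])
def W(v,m,z):
    m=np.atleast_2d(m);a=v[2]; return np.c_[v[0]+np.cos(a)*m[:,0]-np.sin(a)*m[:,1], v[1]+np.sin(a)*m[:,0]+np.cos(a)*m[:,1], np.full(len(m),z)]
b=np.array([.5462,.0627,.1497]); seat=W(b,[0,.1425],.13)[0]
r=cams.silhouettes(p,'hook'); print([(x['score'],x['mask'].sum()) for x in r])
for t,z in [('hook',.13),('hook_handle',.16),('bracket_seat',.13),('rack_blue_bail',.089)]:
    xy,sc=pin(p,t); print(t,xy,sc,tri([(p,xy)],z)[0] if xy is not None else '')
c=proj(p,seat)[0].astype(int); x0,y0=max(c[0]-65,0),max(c[1]-50,0);S=6
im=cv2.resize(p['pixels'][y0:y0+100,x0:x0+130,::-1].copy(),None,fx=S,fy=S,interpolation=cv2.INTER_CUBIC)
def dr(v,m,z,col): 
    q=((proj(p,W(v,m,z))-[x0,y0]+.5)*S).astype(int); cv2.polylines(im,[q],True,col,1)
t=np.linspace(0,2*np.pi,40); h=[seat[0],seat[1],0]
dr(h,.017*np.c_[np.cos(t),np.sin(t)],.134,(0,255,255))
if r:
    m=cv2.resize(r[0]['mask'][y0:y0+100,x0:x0+130].astype(np.uint8),None,fx=S,fy=S,interpolation=cv2.INTER_NEAREST)
    cv2.drawContours(im,cv2.findContours(m,0,1)[0],-1,(0,255,0),1)
print(x0,y0); cv2.imwrite('pics/ov3.png',im); save(p,'w3.png')
```

```text
9.175 [0.53616623 0.1261448  0.25618545]
[(0.93, np.int64(1280))]
hook [280.2 114.8] 0.77 [0.52304146 0.20497498 0.13      ]
hook_handle [279.6 114.7] 0.89 [0.52267477 0.20482366 0.16      ]
bracket_seat None 0 
rack_blue_bail [276.6 213.9] 0.65 [0.5339062  0.10115337 0.089     ]
217 66
```

View pics/ov3.png

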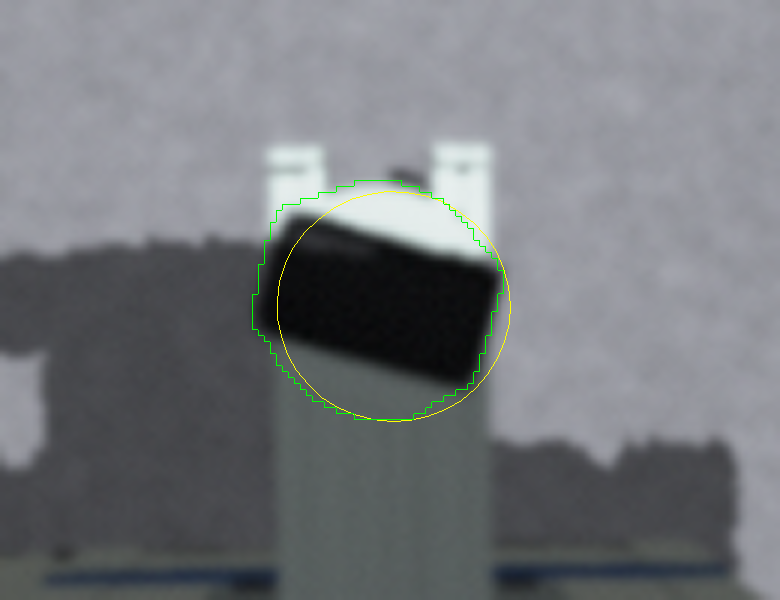

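Run:
```python
import cv2,numpy as np
a=cv2.imread('pics/scene0.png')[135:205,255:345]; b=cv2.imread('pics/top0.png')[225:295,190:280]
f=lambda x:cv2.resize(x,None,fx=4.4,fy=4.4,interpolation=cv2.INTER_CUBIC)
w=cv2.imread('pics/wrist2.png')[10:80,255:345]
cv2.imwrite('pics/c.png',np.hstack([f(a),f(w)]))
```

```text
(no output)
```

View pics/c.png

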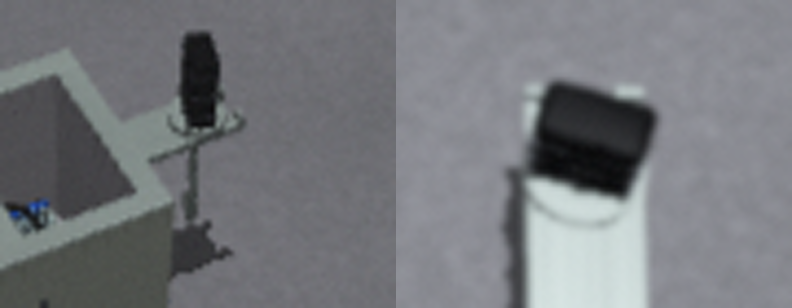

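>>> step_arm([
  {"offset": [3.5,0,0],"roll": 0},
  {"offset": [3.5,0,0],"roll": 0},
  {"offset": [3.5,0,0],"roll": 0},
  {"offset": [3.5,0,0],"roll": 0},
  {"offset": [0,0,3.5],"roll": 0},
  {"offset": [0,0,3.5],"roll": 0},
  {"offset": [0,0,0],"roll": 0},
  {"offset": [0,0,0],"roll": 0},
])

```text
t: 10.42
tool_pos: [0.5163, 0.2653, 0.1863]
orientation: [2.057, 2.373, 0.002]
force: [0.3, 0.4, -0.0]
opening: 0.0601
```

Run:
```python
from h import *
p=shot('wrist'); s=robot.read_state(); print(s['t'],s['tool_pos'],s['q'])
c=proj(p,[.525,.2036,.09])[0].astype(int); print(c)
for z in (.186,.13,.042): print(z,proj(p,[.525,.2036,z]))
x0,y0=max(c[0]-75,0),max(c[1]-60,0)
cv2.imwrite('pics/w4c.png',cv2.resize(p['pixels'][y0:y0+115,x0:x0+150,::-1],None,fx=5,fy=5,interpolation=cv2.INTER_CUBIC)); save(p,'w4.png'); print(x0,y0)
```

```text
10.475 [0.51668674 0.26547786 0.18690813] [ 3.86393415e-01  9.24580017e-02  1.58701508e+00 -2.18445088e-05
  1.45918558e+00  2.43766734e-01]
[281 276]
0.186 [[281.85202672 344.25807054]]
0.13 [[281.68474106 299.59622738]]
0.042 [[281.5141881  254.75108131]]
206 216
```

View pics/w4c.png

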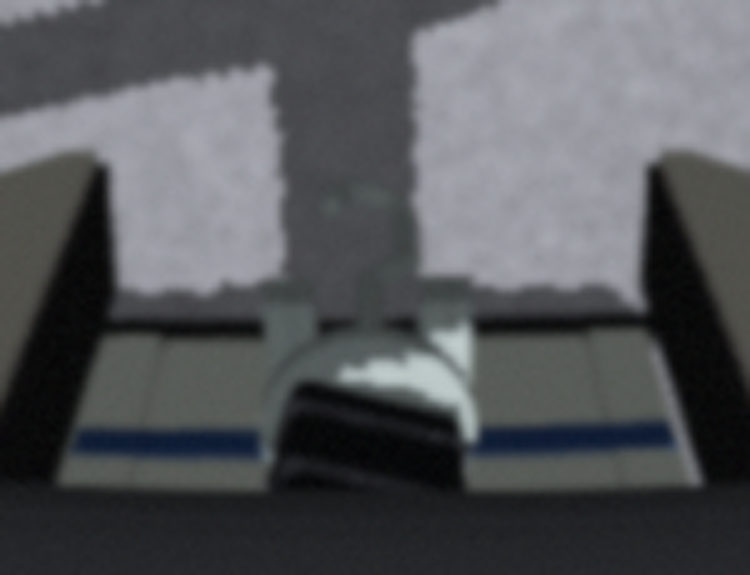

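Run:
```python
import cv2,numpy as np
a=cv2.imread('pics/w4.png')[240:285,255:315].astype(float)
a=np.clip((a-50)*3.2,0,255).astype(np.uint8)
cv2.imwrite('pics/w4d.png',cv2.resize(a,None,fx=12,fy=12,interpolation=cv2.INTER_CUBIC))
```

```text
(no output)
```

View pics/w4d.png

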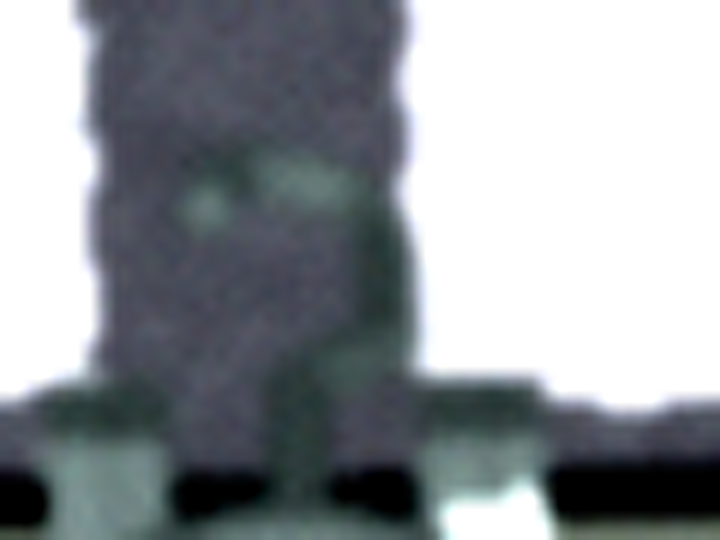

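>>> step_arm([
  {"offset": [0,0,-3.5],"roll": 0},
  {"offset": [0,0,-1.5],"roll": 0},
  {"offset": [-3.1,-0.1,0],"roll": 0},
  {"offset": [-3.0,-0.1,0],"roll": -0.1},
  {"offset": [0,0,0],"roll": -0.15},
  {"offset": [0,0,0],"roll": -0.15},
  {"offset": [0,0,0],"roll": -0.15},
  {"offset": [0,0,0],"roll": -0.15},
  {"offset": [0,0,0],"roll": -0.15},
  {"offset": [0,0,0],"roll": -0.15},
  {"offset": [0,0,0],"roll": -0.15},
  {"offset": [0,0,0],"roll": -0.15},
], fingers=4)

```text
t: 11.98
tool_pos: [0.5229, 0.2047, 0.2357]
orientation: [0.193, 3.134, 0.001]
force: [0.3, -0.4, 0.1]
opening: 0.0401
```

```bash
cat > st.py <<'E'
from h import *
s=robot.read_state(); M=R.from_rotvec(s['orientation']).as_matrix()
print(s['t'],s['tool_pos'],'toolY',np.degrees(np.arctan2(M[1,1],M[0,1])),'x',M[:,0].round(3),'y',M[:,1].round(3),s['force'],s['opening'],np.round(s['q'],2))
E
python3 - <<'E'
from st import *
d=np.array([.5235,.2045,.146])-s['tool_pos']; print('tool delta cm',100*M.T@d)
E
```

```text
11.975 [0.52286414 0.20466663 0.23574624] toolY 82.9491244109711 x [-0.992  0.123 -0.002] y [0.123 0.992 0.001] [ 0.2815084  -0.36314163  0.08474891] 0.040056608469607756 [ 0.28  0.02  1.58  0.    1.55 -1.17]
tool delta cm [-0.0491704  -0.01581873  8.97471594]
```

>>> step_arm([
  {"offset": [0,0,2.5],"roll": 0},
  {"offset": [0,0,2.5],"roll": 0},
  {"offset": [0,0,2],"roll": 0},
  {"offset": [0,0,1.5],"roll": 0},
  {"offset": [0,0,0.5],"roll": 0},
  {"offset": [0,0,0],"roll": 0},
  {"offset": [0,0,0],"roll": 0},
])

```text
t: 12.85
tool_pos: [0.5229, 0.2048, 0.1456]
orientation: [0.2, 3.134, 0.001]
force: [0.1, -0.2, 1.1]
opening: 0.0401
```

>>> step_arm([
  {"offset": [0,0,0],"roll": 0},
  {"offset": [0,0,0],"roll": 0},
  {"offset": [0,0,0],"roll": 0},
  {"offset": [0,0,0],"roll": 0},
  {"offset": [0,0,0],"roll": 0},
], fingers=0.5, grip_force=35)

```text
t: 13.48
tool_pos: [0.5224, 0.2047, 0.1448]
orientation: [0.201, 3.135, 0.0]
force: [-0.2, -0.2, 1.2]
opening: 0.0162
```

```bash
python3 st.py
```

```text
13.475 [0.52235274 0.20470827 0.1448345 ] toolY 82.67931617960146 x [-0.992  0.127 -0.   ] y [0.127 0.992 0.   ] [-0.20394456 -0.15930655  1.2428696 ] 0.01620742095444458 [ 0.28  0.07  1.69  0.    1.38 -1.16]
```

>>> step_arm([
  {"offset": [0,0,-0.4],"roll": 0},
  {"offset": [0,0,-0.4],"roll": 0},
  {"offset": [0,0,0],"roll": 0},
  {"offset": [0.27,0.95,0],"roll": 0},
  {"offset": [0.27,0.95,0],"roll": 0},
  {"offset": [0.27,0.95,0],"roll": 0},
  {"offset": [0.27,0.95,0],"roll": 0},
  {"offset": [0.27,0.95,0],"roll": 0},
  {"offset": [0.14,0.5,0],"roll": 0},
  {"offset": [0,0,-3],"roll": 0},
  {"offset": [0,0,-5],"roll": 0},
  {"offset": [0,0,-4],"roll": 0},
])

```text
t: 14.98
tool_pos: [0.5143, 0.2587, 0.2746]
orientation: [0.201, 3.134, 0.001]
force: [0.5, -0.2, -1.3]
opening: 0.0158
```

>>> step_arm([
  {"offset": [0,0,0],"roll": 0.14},
  {"offset": [0,0,0],"roll": 0.15},
  {"offset": [0,0,0],"roll": 0.15},
  {"offset": [0,0,0],"roll": 0.15},
  {"offset": [0,0,0],"roll": 0.15},
  {"offset": [0,0,0],"roll": 0.15},
  {"offset": [0,0,0],"roll": 0.15},
  {"offset": [0,0,0],"roll": 0.15},
  {"offset": [0,0,0],"roll": 0.1},
  {"offset": [0,0,0],"roll": 0},
  {"offset": [0,0,0],"roll": 0},
])

```text
t: 16.35
tool_pos: [0.5142, 0.2586, 0.2726]
orientation: [-2.042, -2.387, 0.0]
force: [0.8, -0.1, -1.7]
opening: 0.0159
```

```bash
python3 - <<'E'
from st import *
P={n:shot(n) for n in ['scene','top','wrist']}
for n in P: save(P[n],n+'5.png')
for t in ['hook','hook_handle','hook_bowl']:
    o=[(P[n],*pin(P[n],t)) for n in P]
    g=[(a,b) for a,b,c in o if c>.4]
    print(t,[(a['name'],None if b is None else b.round(1).tolist(),round(c,2)) for a,b,c in o],[v.round(4) for v in tri(g,x0=(.51,.25,.2))] if len(g)>1 else '')
    g=[(a,b) for a,b in g if a['name']!='wrist']
    if len(g)>1: print(tri(g,x0=(.51,.25,.2)))
E
python3 -c "
import cv2
a=cv2.imread('pics/wrist5.png');cv2.imwrite('pics/w5.png',a[150:])
"
```

```text
16.35 [0.51415796 0.25862008 0.27261549] toolY 8.89837194011769 x [-0.155  0.988 -0.   ] y [ 0.988  0.155 -0.   ] [ 0.75755472 -0.07868735 -1.72055222] 0.01594558263017336 [ 0.38  0.05  1.48 -0.    1.62  0.22]
hook [('scene', [321.1, 116.0], 0.62), ('top', None, 0), ('wrist', [280.8, 250.7], 0.68)] [array([0.5134, 0.2573, 0.2584]), np.float64(0.8861)]
hook_handle [('scene', [320.3, 111.6], 0.64), ('top', None, 0), ('wrist', [281.5, 276.6], 0.69)] [array([0.5151, 0.2499, 0.2772]), np.float64(0.2222)]
hook_bowl [('scene', [319.7, 145.0], 0.54), ('top', None, 0), ('wrist', [279.6, 210.0], 0.96)] [array([0.5127, 0.256 , 0.1657]), np.float64(0.5886)]
```

View pics/w5.png

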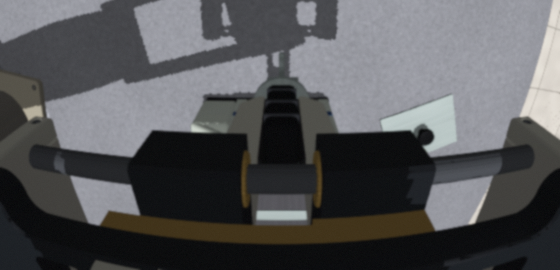

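>>> step_arm([
  {"offset": [0,0,-1],"roll": 0},
  {"offset": [-1,0,-1],"roll": 0},
  {"offset": [-3,0,0],"roll": 0},
  {"offset": [-3.3,0,0],"roll": 0},
  {"offset": [-3,0,0],"roll": 0},
  {"offset": [-3,0,0],"roll": 0},
  {"offset": [-2,0,0],"roll": 0},
  {"offset": [-1.5,0,0],"roll": 0},
  {"offset": [-0.5,0,0],"roll": 0},
  {"offset": [0,0,0],"roll": 0},
  {"offset": [0,0,0],"roll": 0},
])

```text
t: 18.32
tool_pos: [0.5405, 0.0883, 0.2926]
orientation: [-2.044, -2.385, -0.0]
force: [-0.3, 0.6, -1.9]
opening: 0.0156
```

Run:
```python
from st import *
p=shot('wrist'); save(p,'w6.png'); T=s['tool_pos']
xy,c=pin(p,'rack_blue_bail'); print('bail',xy,c, tri([(p,xy)],.089)[0] if xy is not None else '')
xb,c2=pin(p,'hook_bowl'); print('bowl',xb,c2, tri([(p,xb)],T[2]-.104)[0] if xb is not None else '')
if xy is not None and xb is not None:
    d=tri([(p,xy)],.089)[0]-tri([(p,xb)],T[2]-.104)[0]; print('bail-bowl in tool',M.T@d)
q=proj(p,[[.538,.104,.089],[.538,.104,.089]]+np.array([[0,0,0],[.0,.0,0]])); print('exp bail px',q[0])
cv2.imwrite('pics/w6c.png',cv2.resize(p['pixels'][130:290,180:390,::-1],None,fx=3.6,fy=3.6,interpolation=cv2.INTER_CUBIC))
```

```text
18.325 [0.54045595 0.08829815 0.29261921] toolY 8.812375970494259 x [-0.153  0.988  0.   ] y [ 0.988  0.153 -0.   ] [-0.28036854  0.64260087 -1.91750005] 0.015625113134155082 [ 0.07 -0.03  1.52  0.    1.65 -0.09]
bail [281.2 173.6] 0.74 [0.53774111 0.1007485  0.089     ]
bowl None 0 
exp bail px [281.85469579 170.89103524]
```

View pics/w6c.png

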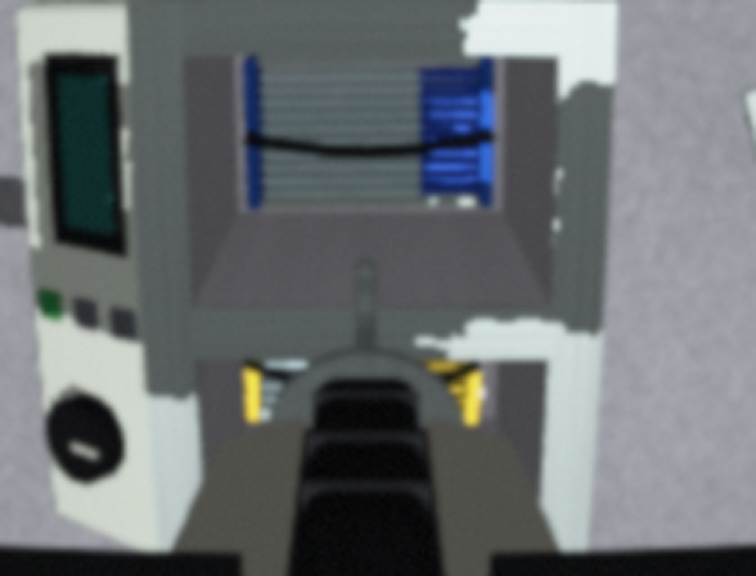

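>>> step_arm([
  {"offset": [-0.25,0,0],"roll": 0},
  {"offset": [0,0,2],"roll": 0},
  {"offset": [0,0,2],"roll": 0},
  {"offset": [0,0,2],"roll": 0},
  {"offset": [0,0,2],"roll": 0},
  {"offset": [0,0,1.5],"roll": 0},
  {"offset": [0,0,1],"roll": 0},
  {"offset": [0,0,1],"roll": 0},
  {"offset": [0,0,0.6],"roll": 0},
  {"offset": [0,0,0],"roll": 0},
  {"offset": [0,0,0],"roll": 0},
])

```text
t: 19.85
tool_pos: [0.5413, 0.0851, 0.1722]
orientation: [2.045, 2.384, 0.001]
force: [0.8, -0.5, -1.1]
opening: 0.0159
```

Run:
```python
from st import *
p=shot('wrist'); save(p,'w7.png'); T=s['tool_pos']
for t,z in (('rack_blue_bail',.089),('hook_bowl',T[2]-.104)):
    xy,c=pin(p,t); print(t,xy,c, tri([(p,xy)],z)[0] if xy is not None else '')
cv2.imwrite('pics/w7c.png',cv2.resize(p['pixels'][150:290,200:370,::-1],None,fx=4.2,fy=4.2,interpolation=cv2.INTER_CUBIC))
```

```text
19.85 [0.54126935 0.08514439 0.17220867] toolY 8.766922185803715 x [-0.152  0.988 -0.   ] y [0.988 0.152 0.001] [ 0.84612172 -0.49599323 -1.08036818] 0.01589097462590861 [ 0.06  0.02  1.69 -0.    1.43 -0.09]
rack_blue_bail [281.2 193.7] 0.63 [0.53802253 0.10263151 0.089     ]
hook_bowl [281.9 212.2] 0.96 [0.54190123 0.08144661 0.06820867]
```

View pics/w7c.png

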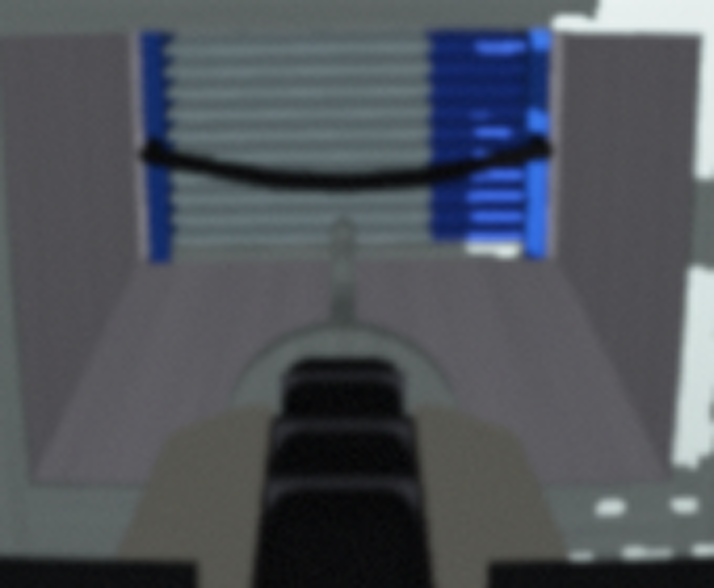

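>>> step_arm([
  {"offset": [0.5,0,0],"roll": 0},
  {"offset": [0.5,0,0],"roll": 0},
  {"offset": [0.5,0,0],"roll": 0},
  {"offset": [0.5,0,0],"roll": 0},
  {"offset": [0,0,0],"roll": 0},
  {"offset": [0,0,-0.5],"roll": 0},
  {"offset": [0,0,-0.5],"roll": 0},
  {"offset": [0,0,-0.4],"roll": 0},
  {"offset": [0,0,-0.4],"roll": 0},
  {"offset": [0,0,-0.4],"roll": 0},
  {"offset": [0,0,-0.4],"roll": 0},
  {"offset": [0,0,0],"roll": 0},
])

```text
t: 21.5
tool_pos: [0.5381, 0.1049, 0.198]
orientation: [2.045, 2.384, 0.001]
force: [-0.6, -0.3, -3.8]
opening: 0.0159
```

Run:
```python
from st import *
p=shot('wrist'); save(p,'w8.png')
for t,z in (('rack_blue_bail',.089),('rack_blue',.03),('hook_bowl',s['tool_pos'][2]-.104)):
    xy,c=pin(p,t); print(t,xy,c, tri([(p,xy)],z)[0] if xy is not None else '')
```

```text
21.5 [0.5380945  0.10491289 0.19802504] toolY 8.765105818546875 x [-0.152  0.988 -0.   ] y [0.988 0.152 0.001] [-0.59239101 -0.29730743 -3.75843719] 0.015909811433606202 [ 0.1   0.    1.66 -0.    1.48 -0.05]
rack_blue_bail [279.4 212.4] 0.57 [0.53675543 0.09919371 0.089     ]
rack_blue [282.4 192.9] 0.61 [0.53900473 0.10325698 0.03      ]
hook_bowl [281.5 212.7] 0.94 [0.53839891 0.10070996 0.09402504]
```

>>> step_arm([
  {"offset": [0,0,-0.6],"roll": 0},
  {"offset": [0,0,-1.2],"roll": 0},
  {"offset": [0,0,-1.8],"roll": 0},
  {"offset": [0,0,-2],"roll": 0},
  {"offset": [0,0,-2],"roll": 0},
  {"offset": [0,0,-2],"roll": 0},
  {"offset": [0,0,-2],"roll": 0},
  {"offset": [0,0,-1.8],"roll": 0},
  {"offset": [0,0,-1.4],"roll": 0},
  {"offset": [0,0,-0.8],"roll": 0},
  {"offset": [0,0,-0.4],"roll": 0},
  {"offset": [0,0,0],"roll": 0},
])

```text
t: 23.2
tool_pos: [0.5378, 0.1049, 0.3574]
orientation: [-2.045, -2.384, 0.001]
force: [0.7, 0.5, -3.9]
opening: 0.0157
```

Run:
```python
from st import *
P={n:shot(n) for n in ['scene','top','wrist']}
for n in P: save(P[n],n+'9.png')
for t,x0 in [('rack_blue_bail',(.538,.1,.23)),('rack_blue',(.538,.1,.18)),('tray_in',(.5,-.33,0)),('tray',(.5,-.33,0))]:
    o=[(P[n],*pin(P[n],t)) for n in P]
    g=[(a,b) for a,b,c in o if c>.3]
    print(t,[(a['name'],None if b is None else b.round(1).tolist(),round(c,2), None if b is None else tri([(a,b)],0.,x0)[0][:2].round(3)) for a,b,c in o],[v.round(4) for v in tri(g,x0=x0)] if len(g)>1 else '')
```

```text
23.2 [0.5378112  0.10489759 0.35735432] toolY 8.76531630167941 x [-0.152  0.988  0.   ] y [ 0.988  0.152 -0.   ] [ 0.71909495  0.47384477 -3.90490918] 0.015681310391255268 [ 0.1  -0.02  1.4   0.    1.77 -0.05]
rack_blue_bail [('scene', [261.2, 133.2], 0.88, array([0.267, 0.179])), ('top', None, 0, None), ('wrist', [278.4, 211.4], 0.55, array([0.544, 0.026]))] [array([0.5341, 0.1047, 0.2663]), np.float64(1.2454)]
rack_blue [('scene', [262.1, 157.3], 0.89, array([0.363, 0.152])), ('top', [271.7, 247.5], 0.6, array([0.56 , 0.113])), ('wrist', [279.5, 194.5], 0.79, array([0.541, 0.055]))] [array([0.5361, 0.1027, 0.194 ]), np.float64(1.0744)]
tray_in [('scene', [97.3, 232.2], 0.72, array([ 0.488, -0.333])), ('top', [449.7, 275.3], 0.84, array([ 0.494, -0.336])), ('wrist', None, 0, None)] [array([ 0.4935, -0.332 ,  0.0079]), np.float64(0.2873)]
tray [('scene', [96.1, 237.8], 0.62, array([ 0.505, -0.337])), ('top', [446.3, 274.5], 0.79, array([ 0.496, -0.327])), ('wrist', None, 0, None)] [array([ 0.4962, -0.3357, -0.0133]), np.float64(1.2119)]
```

>>> step_arm([
  {"offset": [-0.5,-0.12,0],"roll": 0},
  {"offset": [-1,-0.25,0],"roll": 0},
  {"offset": [-1.5,-0.37,0],"roll": 0},
  {"offset": [-2,-0.49,0],"roll": 0},
  {"offset": [-2.5,-0.61,0],"roll": 0},
  {"offset": [-3,-0.73,0],"roll": 0},
  {"offset": [-3,-0.73,0],"roll": 0},
  {"offset": [-3,-0.73,0],"roll": 0},
  {"offset": [-3,-0.73,0],"roll": 0},
  {"offset": [-3,-0.73,0],"roll": 0},
  {"offset": [-3,-0.73,0],"roll": 0},
  {"offset": [-3,-0.73,0],"roll": 0},
])

```text
t: 25.45
tool_pos: [0.5119, -0.1894, 0.3578]
orientation: [2.046, 2.384, -0.0]
force: [-0.1, -0.7, -2.9]
opening: 0.0157
```

>>> step_arm([
  {"offset": [-3,-0.73,0],"roll": 0},
  {"offset": [-2.9,-0.71,0],"roll": 0},
  {"offset": [-2.5,-0.61,0],"roll": 0},
  {"offset": [-2,-0.49,0],"roll": 0},
  {"offset": [-1.5,-0.37,0],"roll": 0},
  {"offset": [-1.2,-0.29,0],"roll": 0},
  {"offset": [-0.7,-0.17,0],"roll": 0},
  {"offset": [-0.3,-0.07,0],"roll": 0},
  {"offset": [0,0,0],"roll": 0},
  {"offset": [0,0,0.5],"roll": 0},
  {"offset": [0,0,1],"roll": 0},
  {"offset": [0,0,1.5],"roll": 0},
])

```text
t: 26.95
tool_pos: [0.5003, -0.3318, 0.3269]
orientation: [2.045, 2.385, 0.0]
force: [0.5, 0.4, -3.0]
opening: 0.0154
```

Run:
```python
from st import *
P={n:shot(n) for n in ['scene','top','wrist']}
for n in P: save(P[n],n+'10.png')
T=s['tool_pos']
for t,x0 in [('rack_blue_bail',(.5,-.33,.23)),('rack_blue',(.5,-.33,.18)),('tray_in',(.5,-.33,0)),('hook_bowl',(.5,-.33,.2))]:
    o=[(P[n],*pin(P[n],t)) for n in P]
    g=[(a,b) for a,b,c in o if c>.3]
    print(t,[(a['name'],None if b is None else b.round(1).tolist(),round(c,2), None if b is None else tri([(a,b)],0.,x0)[0][:2].round(3)) for a,b,c in o],[v.round(4) for v in tri(g,x0=x0)] if len(g)>1 else '')
```

```text
26.95 [ 0.50025433 -0.33180564  0.32687549] toolY 8.783152266610152 x [-0.153  0.988 -0.   ] y [0.988 0.153 0.   ] [ 0.53393095  0.36666015 -2.9524592 ] 0.015400278082183897 [-0.67  0.11  1.31  0.    1.72 -0.82]
rack_blue_bail [('scene', [65.7, 176.8], 0.64, array([ 0.269, -0.399])), ('top', [477.6, 268.9], 0.92, array([ 0.51 , -0.406])), ('wrist', [282.2, 210.3], 0.75, array([ 0.509, -0.396]))] [array([ 0.4984, -0.3303,  0.2272]), np.float64(2.9717)]
rack_blue [('scene', [76.2, 196.6], 0.9, array([ 0.351, -0.376])), ('top', [469.0, 269.1], 0.87, array([ 0.51 , -0.385])), ('wrist', [282.1, 194.5], 0.97, array([ 0.505, -0.371]))] [array([ 0.4991, -0.3327,  0.1601]), np.float64(1.5644)]
tray_in [('scene', [99.3, 231.8], 0.78, array([ 0.488, -0.328])), ('top', [448.0, 273.3], 0.57, array([ 0.499, -0.332])), ('wrist', [281.8, 169.8], 0.87, array([ 0.499, -0.333]))] [array([ 0.4981, -0.3289,  0.0126]), np.float64(0.8745)]
hook_bowl [('scene', [68.4, 179.0], 0.63, array([ 0.28 , -0.392])), ('top', [479.9, 265.7], 0.6, array([ 0.519, -0.413])), ('wrist', [279.7, 211.5], 0.78, array([ 0.505, -0.399]))] [array([ 0.498 , -0.333 ,  0.2216]), np.float64(1.7168)]
```

>>> step_arm([
  {"offset": [0,0,2],"roll": 0},
  {"offset": [0,0,2],"roll": 0},
  {"offset": [0,0,2],"roll": 0},
  {"offset": [0,0,2],"roll": 0},
  {"offset": [0,0,1.6],"roll": 0},
  {"offset": [0,0,1.2],"roll": 0},
  {"offset": [0,0,0.8],"roll": 0},
  {"offset": [0,0,0.6],"roll": 0},
  {"offset": [0,0,0.4],"roll": 0},
  {"offset": [0,0,0.4],"roll": 0},
  {"offset": [0,0,0.4],"roll": 0},
  {"offset": [0,0,0.4],"roll": 0},
])

```text
t: 29.2
tool_pos: [0.5002, -0.332, 0.1896]
orientation: [2.045, 2.385, 0.0]
force: [0.8, 0.4, -3.5]
opening: 0.0158
```

>>> step_arm([
  {"offset": [0,0,0.3],"roll": 0},
  {"offset": [0,0,0.3],"roll": 0},
  {"offset": [0,0,0.3],"roll": 0},
  {"offset": [0,0,0.3],"roll": 0},
  {"offset": [0,0,0],"roll": 0},
])

```text
t: 29.82
tool_pos: [0.5, -0.3318, 0.1773]
orientation: [-2.045, -2.384, 0.0]
force: [-0.6, -0.6, -3.6]
opening: 0.0159
```

>>> step_arm([
  {"offset": [0,0,0.3],"roll": 0},
  {"offset": [0,0,0.3],"roll": 0},
  {"offset": [0,0,0.3],"roll": 0},
  {"offset": [0,0,0.3],"roll": 0},
  {"offset": [0,0,0],"roll": 0},
])

```text
t: 30.45
tool_pos: [0.4999, -0.3319, 0.1653]
orientation: [-2.045, -2.384, 0.0]
force: [0.4, -0.6, -2.9]
opening: 0.0158
```

Run:
```python
from st import *
p=shot('wrist')
for t,z in (('rack_blue_bail',.067),('rack_blue',.003),('hook_bowl',s['tool_pos'][2]-.104)):
    xy,c=pin(p,t); print(t,xy,c, tri([(p,xy)],z,(.5,-.33))[0] if xy is not None else '')
```

```text
30.45 [ 0.49993022 -0.33186306  0.16527181] toolY 8.764579969301163 x [-0.152  0.988  0.   ] y [ 0.988  0.152 -0.   ] [ 0.40889422 -0.60537731 -2.90759849] 0.015841605606397344 [-0.67  0.16  1.55 -0.    1.43 -0.82]
rack_blue_bail [282.4 210.4] 0.74 [ 0.50032375 -0.33214107  0.067     ]
rack_blue [279.2 193.3] 0.71 [ 0.49723845 -0.33300262  0.003     ]
hook_bowl [283.9 211.6] 0.69 [ 0.50204903 -0.33468556  0.06127181]
```

>>> step_arm([
  {"offset": [0,0,0.2],"roll": 0},
  {"offset": [0,0,0.2],"roll": 0},
  {"offset": [0,0,0.2],"roll": 0},
  {"offset": [0,0,0],"roll": 0},
])

```text
t: 31.15
tool_pos: [0.5001, -0.3319, 0.1595]
orientation: [-2.045, -2.385, -0.0]
force: [0.4, 0.9, -1.0]
opening: 0.0161
```

>>> step_arm([
  {"offset": [0,0,0],"roll": 0},
])

```text
t: 31.28
tool_pos: [0.5001, -0.332, 0.1597]
orientation: [2.045, 2.385, 0.0]
force: [-0.4, 0.7, -1.0]
opening: 0.0159
```

>>> step_arm([
  {"offset": [0,0,0.4],"roll": 0},
  {"offset": [0,0,0.4],"roll": 0},
  {"offset": [0,0,0.4],"roll": 0},
  {"offset": [0,0,0.15],"roll": 0},
  {"offset": [0,0,0],"roll": 0},
  {"offset": [-0.4,0,0],"roll": 0},
  {"offset": [-0.4,0,0],"roll": 0},
  {"offset": [-0.4,0,0],"roll": 0},
  {"offset": [-0.4,0,0],"roll": 0},
  {"offset": [-0.4,0,0],"roll": 0},
  {"offset": [-0.4,0,0],"roll": 0},
  {"offset": [0,0,0],"roll": 0},
])

```text
t: 32.78
tool_pos: [0.5037, -0.356, 0.1461]
orientation: [2.046, 2.384, -0.0]
force: [-1.0, -0.1, -2.2]
opening: 0.016
```

Run:
```python
from st import *
p=shot('wrist'); save(p,'w12.png')
for t,z in (('rack_blue_bail',.067),('rack_blue',.003),('hook_bowl',s['tool_pos'][2]-.101)):
    xy,c=pin(p,t); print(t,xy,c, tri([(p,xy)],z,(.5,-.33))[0] if xy is not None else '')
cv2.imwrite('pics/w12c.png',cv2.resize(p['pixels'][130:290,190:370,::-1],None,fx=3.6,fy=3.6,interpolation=cv2.INTER_CUBIC))
```

```text
32.775 [ 0.50374736 -0.35600772  0.14610322] toolY 8.750017536090306 x [-0.152  0.988 -0.   ] y [ 0.988  0.152 -0.   ] [-1.02033058 -0.14992149 -2.23898987] 0.016007554597168475 [-0.7   0.22  1.52 -0.    1.4  -0.85]
rack_blue_bail [280.6 186.9] 0.57 [ 0.49900791 -0.33226813  0.067     ]
rack_blue [285.2 176.2] 0.56 [ 0.50374379 -0.33498062  0.003     ]
hook_bowl [281.5 210.8] 0.69 [ 0.50361482 -0.35762248  0.04510322]
```

View pics/w12c.png

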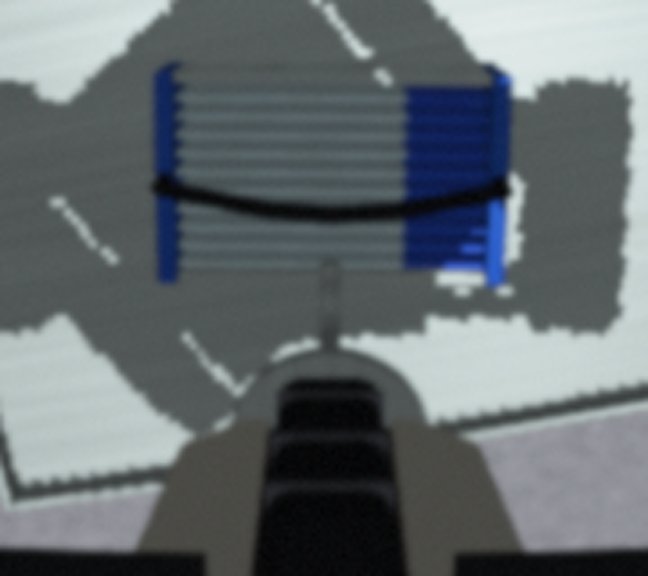

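>>> step_arm([
  {"offset": [0,0,-1],"roll": 0},
  {"offset": [0,0,-2],"roll": 0},
  {"offset": [0,0,-3.5],"roll": 0},
  {"offset": [0,0,-4],"roll": 0},
  {"offset": [0,0,-4],"roll": 0},
  {"offset": [0,0,-2],"roll": 0},
  {"offset": [1.5,0.26,0],"roll": 0},
  {"offset": [3.5,0.61,0],"roll": 0},
  {"offset": [4.5,0.78,0],"roll": 0},
  {"offset": [4.5,0.78,0],"roll": 0},
  {"offset": [4.5,0.78,0],"roll": 0},
  {"offset": [4.5,0.78,0],"roll": 0},
])

```text
t: 34.48
tool_pos: [0.5069, -0.1197, 0.3087]
orientation: [-2.043, -2.383, 0.002]
force: [0.6, 0.2, -1.6]
opening: 0.016
```

>>> step_arm([
  {"offset": [4.5,0.78,0],"roll": 0},
  {"offset": [4.5,0.78,0],"roll": 0},
  {"offset": [4.5,0.78,0],"roll": 0},
  {"offset": [4.5,0.78,0],"roll": 0},
  {"offset": [4.5,0.78,0],"roll": 0},
  {"offset": [4.5,0.78,0],"roll": 0},
  {"offset": [4.5,0.78,0],"roll": 0},
  {"offset": [3.5,0.61,0],"roll": 0},
  {"offset": [2,0.35,0],"roll": 0},
  {"offset": [0.3,0.05,0],"roll": 0},
  {"offset": [0,0,0],"roll": 0},
  {"offset": [0,0,0],"roll": 0},
])

```text
t: 35.98
tool_pos: [0.5155, 0.255, 0.3112]
orientation: [2.047, 2.383, -0.0]
force: [-0.1, 0.5, -0.6]
opening: 0.0159
```

Run:
```python
from st import *
T=s['tool_pos']; print('to go (tool cm)',100*M.T@(np.array([.516,.2567,.154])-T))
P={n:shot(n) for n in ['scene','top','wrist']}
for n in P: save(P[n],n+'13.png')
for t,x0 in [('hook',(.5,.25,.29)),('hook_bowl',(.5,.25,.2)),('bracket_seat',(.52,.2,.13)),('rack_blue',(.5,-.33,0)),('rack_yellow',(.55,.02,.02)),('reagent',(.75,-.19,0)),('slide_box',(.56,.5,0)),('bath_lid',(.76,.13,0))]:
    o=[(P[n],*pin(P[n],t)) for n in P]
    g=[(a,b) for a,b,c in o if c>.4]
    print(t,[(a['name'],None if b is None else b.round(1).tolist(),round(c,2)) for a,b,c in o],[v.round(4) for v in tri(g,x0=x0)] if len(g)>1 else '')
```

```text
35.975 [0.51550193 0.25504419 0.3111969 ] toolY 8.683287087574678 x [-0.151  0.989 -0.   ] y [0.989 0.151 0.   ] [-0.06521366  0.49655933 -0.59979625] 0.015864809811212514 [ 0.37  0.04  1.41 -0.    1.68  0.22]
to go (tool cm) [ 0.16077715  0.07219818 15.71965346]
hook [('scene', [323.2, 101.6], 0.55), ('top', [289.4, 251.4], 0.48), ('wrist', [281.5, 249.1], 0.75)] [array([0.5181, 0.2007, 0.2095]), np.float64(31.9572)]
hook_bowl [('scene', [319.0, 134.0], 0.61), ('top', None, 0), ('wrist', [280.9, 212.7], 0.75)] [array([0.5154, 0.2509, 0.2069]), np.float64(0.2503)]
bracket_seat [('scene', [298.3, 161.1], 0.89), ('top', [230.1, 256.8], 0.85), ('wrist', [281.5, 231.0], 0.72)] [array([0.5226, 0.2045, 0.1279]), np.float64(0.9231)]
rack_blue [('scene', [98.5, 237.2], 0.83), ('top', [446.7, 269.9], 0.68), ('wrist', None, 0)] [array([ 0.507 , -0.3293,  0.0025]), np.float64(0.3908)]
rack_yellow [('scene', [235.2, 210.7], 0.63), ('top', [308.1, 250.4], 0.72), ('wrist', None, 0)] [array([0.5506, 0.0213, 0.0309]), np.float64(0.0384)]
reagent [('scene', [172.6, 303.5], 0.65), ('top', [385.1, 173.4], 0.92), ('wrist', None, 0)] [array([ 0.7534, -0.182 ,  0.0131]), np.float64(0.7317)]
slide_box [('scene', [397.0, 183.1], 0.62), ('top', None, 0), ('wrist', [344.1, 19.9], 0.79)] [array([5.709e-01, 4.921e-01, 1.000e-04]), np.float64(1.6506)]
bath_lid [('scene', [300.3, 274.9], 0.74), ('top', [266.6, 169.5], 0.91), ('wrist', [412.2, 264.9], 0.72)] [array([ 0.7645,  0.128 , -0.0018]), np.float64(0.5236)]
```

>>> step_arm([
  {"offset": [0.15,0.04,2],"roll": 0},
  {"offset": [0,0,3],"roll": 0},
  {"offset": [0,0,3],"roll": 0},
  {"offset": [0,0,3],"roll": 0},
  {"offset": [0,0,2.5],"roll": 0},
  {"offset": [0,0,1.5],"roll": 0},
  {"offset": [0,0,0.7],"roll": 0},
  {"offset": [0,0,0],"roll": 0},
  {"offset": [0,0,0],"roll": 0},
])

```text
t: 38.45
tool_pos: [0.5161, 0.2581, 0.1553]
orientation: [2.045, 2.384, 0.003]
force: [-1.7, -0.3, -1.2]
opening: 0.0155
```

Run:
```python
from st import *
T=s['tool_pos']; print('to go (tool cm)',100*M.T@(np.array([.5232,.2073,.154])-T))
```

```text
38.45 [0.51609221 0.25805412 0.15531745] toolY 8.764733048442196 x [-0.152  0.988  0.   ] y [0.988 0.152 0.002] [-1.65740273 -0.25290316 -1.18201476] 0.015538430191952411 [0.37 0.1  1.63 0.   1.4  0.22]
to go (tool cm) [-5.12450678 -0.07113628  0.12940266]
```

>>> step_arm([
  {"offset": [-0.6,-0.05,0.1],"roll": 0},
  {"offset": [-0.8,0,0],"roll": 0},
  {"offset": [-0.8,0,0],"roll": 0},
  {"offset": [-0.8,0,0],"roll": 0},
  {"offset": [-0.8,0,0],"roll": 0},
  {"offset": [-0.7,0,0],"roll": 0},
  {"offset": [-0.6,0,0],"roll": 0},
  {"offset": [0,0,0],"roll": 0},
])

```text
t: 39.45
tool_pos: [0.5228, 0.2069, 0.1532]
orientation: [2.046, 2.384, 0.0]
force: [0.2, 0.3, -0.4]
opening: 0.0159
```

```bash
python3 st.py
```

```text
39.45 [0.52279507 0.20686233 0.15316529] toolY 8.731562915086224 x [-0.152  0.988 -0.   ] y [0.988 0.152 0.   ] [ 0.18158934  0.34607719 -0.43703716] 0.015871713471871933 [ 0.29  0.07  1.67 -0.    1.4   0.13]
```

Free insertion. Lower until the collar seats.

>>> step_arm([
  {"offset": [0,0,0.3],"roll": 0},
  {"offset": [0,0,0.3],"roll": 0},
  {"offset": [0,0,0.2],"roll": 0},
  {"offset": [0,0,0],"roll": 0},
])

```text
t: 39.95
tool_pos: [0.5226, 0.2074, 0.145]
orientation: [-2.045, -2.385, 0.0]
force: [-1.2, 0.5, -1.0]
opening: 0.0157
```

Run:
```python
from st import *
P={n:shot(n) for n in ['scene','wrist']}
for n in P: save(P[n],n+'14.png')
for t,z in [('hook',.13),('bracket_seat',.13),('hook_bowl',.042)]:
    o=[(P[n],*pin(P[n],t)) for n in P]
    print(t,[(a['name'],round(c,2),tri([(a,b)],z,(.52,.2))[0].round(4)) for a,b,c in o if b is not None])
```

```text
39.95 [0.5226094  0.20740444 0.14501447] toolY 8.779792332487794 x [-0.153  0.988 -0.   ] y [ 0.988  0.153 -0.   ] [-1.1545515   0.53809463 -1.03145089] 0.015716743074045487 [0.29 0.08 1.68 0.   1.38 0.13]
hook [('scene', 0.72, array([0.5114, 0.2084, 0.13  ])), ('wrist', 0.68, array([0.5223, 0.2048, 0.13  ]))]
bracket_seat [('scene', 0.67, array([0.5219, 0.2052, 0.13  ]))]
hook_bowl [('scene', 0.51, array([0.5142, 0.2078, 0.042 ])), ('wrist', 0.83, array([0.5237, 0.2039, 0.042 ]))]
```

>>> step_arm([
  {"offset": [0,0,0.1],"roll": 0},
  {"offset": [0,0,0.1],"roll": 0},
  {"offset": [0,0,0],"roll": 0},
])

```text
t: 40.72
tool_pos: [0.5228, 0.2073, 0.1448]
orientation: [2.045, 2.384, 0.001]
force: [-5.8, -1.9, 10.2]
opening: 0.0156
```

>>> step_arm([
  {"offset": [0,0,0],"roll": 0},
])

```text
t: 40.85
tool_pos: [0.5228, 0.2073, 0.1448]
orientation: [2.045, 2.384, 0.001]
force: [-4.5, -1.3, 10.2]
opening: 0.0154
```

>>> step_arm([
  {"offset": [0,0,-0.15],"roll": 0},
  {"offset": [0,0,0],"roll": 0},
])

```text
t: 41.1
tool_pos: [0.5229, 0.2074, 0.1449]
orientation: [2.045, 2.384, 0.001]
force: [-0.9, -0.3, 1.6]
opening: 0.0159
```

>>> step_arm([
  {"offset": [0,0,0],"roll": 0},
  {"offset": [0,0,0],"roll": 0},
  {"offset": [0,0,0],"roll": 0},
  {"offset": [0,0,-0.5],"roll": 0},
  {"offset": [0,0,-1.5],"roll": 0},
  {"offset": [0,0,-3],"roll": 0},
  {"offset": [0,0,-3],"roll": 0},
  {"offset": [-3,0,-3],"roll": 0},
  {"offset": [-4,0,-2],"roll": 0},
  {"offset": [0,0,0],"roll": 0},
  {"offset": [0,0,0],"roll": 0},
], fingers=4)

```text
t: 42.48
tool_pos: [0.5334, 0.1383, 0.2751]
orientation: [2.046, 2.384, 0.001]
force: [-0.1, 0.4, -0.4]
opening: 0.0401
```

Run:
```python
from st import *
P={n:shot(n) for n in ['scene','top','wrist']}
for n in P: save(P[n],n+'15.png')
for t,x0 in [('hook',(.52,.2,.13)),('hook_handle',(.52,.2,.16)),('hook_bowl',(.52,.2,.04)),('bracket_seat',(.52,.2,.13)),('rack_blue',(.5,-.33,0)),('rack_blue_bail',(.5,-.33,0.06)),('rack_yellow',(.55,.02,.02)),('reagent',(.75,-.19,0)),('slide_box',(.56,.5,0)),('bath_lid',(.76,.13,0))]:
    o=[(P[n],*pin(P[n],t)) for n in P]
    g=[(a,b) for a,b,c in o if c>.4]
    print(t,[(a['name'],round(c,2),tri([(a,b)],x0[2],x0)[0][:2].round(3).tolist()) for a,b,c in o if b is not None],[v.round(4) for v in tri(g,x0=x0)] if len(g)>1 else '')
```

```text
42.475 [0.53336178 0.13833086 0.27510429] toolY 8.731847567444978 x [-0.152  0.988  0.   ] y [0.988 0.152 0.001] [-0.11250474  0.39141113 -0.42786531] 0.04007228680040765 [ 0.16 -0.02  1.54  0.    1.62  0.01]
hook [('scene', 0.52, [0.52, 0.206]), ('top', 0.67, [0.52, 0.21]), ('wrist', 0.71, [0.521, 0.206])] [array([0.5212, 0.2062, 0.1319]), np.float64(0.832)]
hook_handle [('scene', 0.57, [0.532, 0.195]), ('wrist', 0.73, [0.534, 0.14])] [array([0.5343, 0.1526, 0.1927]), np.float64(8.5252)]
hook_bowl [('scene', 0.67, [0.517, 0.209])] 
bracket_seat [('scene', 0.64, [0.517, 0.209]), ('top', 0.74, [0.524, 0.205]), ('wrist', 0.56, [0.522, 0.204])] [array([0.522 , 0.2047, 0.1373]), np.float64(0.3375)]
rack_blue [('scene', 0.81, [0.495, -0.335]), ('top', 0.84, [0.5, -0.328])] [array([ 0.4995, -0.3301,  0.0038]), np.float64(1.0633)]
rack_blue_bail [('scene', 0.72, [0.486, -0.34]), ('top', 0.83, [0.496, -0.32]), ('wrist', 0.57, [0.519, 0.202])] [array([ 0.3804, -0.2685, -0.6101]), np.float64(77.5559)]
rack_yellow [('scene', 0.48, [0.548, 0.018]), ('top', 0.79, [0.55, 0.021])] [array([0.5499, 0.0193, 0.0219]), np.float64(0.4355)]
reagent [('scene', 0.97, [0.745, -0.189]), ('top', 0.91, [0.747, -0.188])] [array([ 0.7465, -0.1882,  0.0023]), np.float64(0.0777)]
slide_box [('scene', 0.86, [0.568, 0.486]), ('top', 0.76, [0.566, 0.494])] [array([ 0.5655,  0.492 , -0.0039]), np.float64(0.9678)]
bath_lid [('scene', 0.83, [0.762, 0.125]), ('top', 0.61, [0.768, 0.123]), ('wrist', 0.81, [0.767, 0.13])] [array([0.7655, 0.1274, 0.0019]), np.float64(1.2982)]
```

```bash
python3 -c "
from plant import robot; print(robot.close_job())"
```

```text
the job is handed in; nothing more can be done
None
```

The blue rack now stands on the drain tray, the hook is back in its bracket, and I handed the job in at about 42.5 s. No verdict is reported, so the result rests on my own checks.

- **Hook yaw:** The images showed the hook hanging with its tip towards about the bath's -x, not -y as described. I gripped it to match, turned it so the tip faced the bath's +y, and hooked the bail from the -y side.
- **Lift:** The weight on the wrist rose by about 2.5 N once the rack was hooked. The rack was lifted to z about 0.19 m, above the 0.15 m needed.
- **Tray:** The downward load dropped back to about the hook's own weight as the rack touched down. The last picture I viewed, before lifting away, showed the hook clear of the bail.
- **Hook return:** The collar pressed on the bracket with about 10 N before I released it.

My last position checks came from two or three cameras:

| Thing | Measured (m) | Compared with |
|---|---|---|
| Blue rack | (0.4995, -0.330, 0.004) | Tray centre at about (0.498, -0.33, 0.003) |
| Hook | (0.521, 0.206, 0.132) | Bracket seat at (0.522, 0.205) |
| Yellow rack, bottle, box, lid | Within about 10 mm of first estimates | Inside the networks' scatter |

Two checks disagreed. The final bail fix was bad because the wrist camera took something else for the bail, and the final handle fix was poor for the same reason. I did not measure upright tilt directly for the hook or either rack.

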